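# Click the two loose sockets onto the socket rail in size order

## Task

The socket rail still carries its largest and its smallest socket, and the two middle sizes stand loose on the bench. Press each loose socket down onto one of the two empty studs until it clicks and sits fully home on the rail, so that the four sockets run in order of size from one end to the other. Then let go.

Things in the scene. Friction and masses are not known exactly. Their poses are not given: they have to be found in the camera images.
- socket_large_mid (a point): centre (half-way up) of the larger loose socket: a plain steel tube 46 mm across, 58 mm tall, 0.24 to 0.39 kg, upright on the bench, hexagon mouth up; z is its upright axis, its yaw means nothing. The round hole in its foot is 20 mm across for 10 mm, wider above, and fits any stud
- socket_small_mid (a point): centre (half-way up) of the smaller loose socket: the same kind of plain steel tube, 36 mm across, 54 mm tall, 0.16 to 0.26 kg, upright on the bench; same hole in its foot, which fits any stud
- stud_a (a point): foot of the empty stud beside the largest socket (56 mm across, 62 mm tall), on the rail's top face 14 mm above the bench; y runs along the rail to that socket, z up. The aluminium rail is fixed, 320 x 46 mm, with 4 black studs 80 mm apart in its middle line; the end ones are filled. Studs: 16 mm thick, pointed, 38 mm tall, smooth, taking a socket up to 5 mm off centre. Fingers fit best across the rail
- stud_b (a point): foot of the empty stud beside the smallest socket (29 mm across, 50 mm tall), on the rail's top face, 80 mm along -y from the other empty stud; same axes. Both have two sprung steel buttons at their sides 16 mm up: a socket pushed straight down stops on them, its foot about 19 mm above the rail, and clicks past under about 5 to 15 N until its foot stands on the rail
There are look-alikes about, which are no part of the job. Leave any pink look-alike of the part that bears socket_large_mid alone.

How it is judged:
By the outcome, as a careful person would: the job done as asked, in the order asked, and still so for the second after the job is handed in, with the robot touching nothing.
It also fails if it takes over 61 s, if anything falls off the work surface, if the arm or the gripper's body presses on something with over 40 N, if the wrist force passes 120 N, or if a joint passes its speed limit or range.

## Robot

A 6-joint arm with a two-finger parallel gripper is mounted at the origin on the work surface; the furniture and walls round the work are solid. World frame = base frame: x ahead of the robot, y to its left, z up, the work surface at z = 0. Lengths are in m, angles in rad, forces in N, time in s.
With the tool pointing down it reaches from about 0.375 to 0.9 m from the base axis. Payload 3.1 kg.
Tool frame: the origin (TCP) lies between the finger pads; the fingertips stand 22 mm ahead of it and the grasp point (between the pads) lies 3 mm ahead of it; z points along the fingers, y is the line along which they close (so a half turn about z gives the same grasp; the last joint's range is limited). The gripper opens to 87 mm and grips with 3 to 60 N. Pads are 19 mm wide; open, the fingers measure 117 mm over their backs; the gripper's body (75 mm by 190 mm) begins 51 mm behind the grasp point.
Start: joints at [-1.357, 0.527, 1.433, -0, 1.181, -0.178], TCP at [0.239, -0.578, 0.208] pointing down, gripper open.
Joint ranges: [-3.08, 3.08], [-0.75, 2.2], [0.22, 2.44], [-1.43, 4.57], [0, 2.65], [-2.85, 2.85]. Speed limits (rad/s): [2.79, 2.79, 3.14, 3.14, 3.14, 3.14].

## Interface

Orientations are given as a unit quaternion [x, y, z, w].
In Python, from rig import robot gives the robot as it stands.
- The arm moves only by the tool move_arm, never from a script. Its argument "series" is text: rows parted by semicolons, each of 6 numbers parted by spaces: the shift along the tool's x, y, z in mm, then the turn, a rotation vector about the tool's x, y, z in degrees. In form: dx dy dz ax ay az; .... A call has 1 to 8 rows; each row is the pose to reach, as a shift and turn from the pose commanded when the call began, along the tool's axes at that moment; what a row does not reach only later rows make up. A row lasts 1/12 s, in which the tool goes at most 41.7 mm and 7.16 degrees, less where a joint would pass 70% of its speed; a pose out of reach is approached as far as the arm can. A call with a gripper value outside its range is refused whole. "jaw" is the opening, from 0 (shut) to 1 (fully open), set as the call begins (left out, the last holds). The fingers move at their own pace and stop on an object; "newtons" is the grip in N (left out, the last holds). Time passes only in rows, so rows that repeat a pose let the fingers close. It gives the time, the measured TCP pose, the force, the opening and the grip force at its end, in the units of the state.
- robot.get_obs(): the state, without advancing time (a new reading comes with each control period).
- robot.camera(name): name is "scene" or "top" or "wrist"; returns a dict with "img" (400x640x3 uint8, red, green, blue), "mtx" (3x3 intrinsics, pixels), "distortion" ([k1, k2, p1, p2, k3] as OpenCV has them; the pictures are not rectified), "world_to_cam" (4x4, takes a point from world to camera coordinates). Camera axes: x right, y down, z forward; pixel columns grow to the right and rows downward; lengths in m; the calibration is good to about 2 mm. A picture is of the moment at which its call begins. There is no depth.
- robot.hand_in(): hands the job in; it is judged then, once.
Trained networks look in a picture, given as the dict that the camera call returned (one of the last four; its "shot" number tells which), for a name from the list of things; names that differ only in an ending like _2 or _b are one class to them, and where a whole thing is asked for, a point or a joint stands for the part that bears it (a point fixed in the world has none). Each returns a list of dicts, best first, with "p" (0 to 1); they miss things now and then, are a little off and sometimes report something else, mostly with a low value. They report only what shows in the picture. A call takes as long as a camera call. They do not tell look-alikes from the thing itself.
- robot.search_frame(picture, thing): "xyz" ([x, y, z] in m, in world coordinates, good to about 4 mm: the middle of the surface that is visible of it).
- robot.tip_of(picture, thing): "xyz" ([x, y, z] in m, in world coordinates, good to about 4 mm: a listed point, or the origin of a listed thing).
The state is a dict: "time": time; "q": joint angles; "joint_velocities": joint speeds; "joint_torque": joint torques, N m; "position": TCP position; "tool_rot": TCP orientation; "ft_force": force on the tool from outside, world axes, zero at the start; "moment": the same for the moment, N m; "grip_width": finger opening in m; "grip_force": force on a finger pad.
Only numpy, scipy, OpenCV 4.12 (cv2) and the standard library are available. Lean on these libraries where they do the work, as an engineer would, in place of code of your own. Each camera call takes 0.05 s, during which the arm holds its last target. There are 200 camera calls.

## Working session

There is one attempt and no reset: what is moved stays moved. The work goes in short steps, Python scripts to look and compute and a tool call to move; the robot and the scene stay as the last step left them, time stands still between calls to the robot, and variables do not carry over. Pictures are saved under pics/ and viewed, at most 10 in all, crops included, and the job is handed in when it is done.

Besides the shell and the picture viewer there is one more tool, called after "Emit:" by a JSON object that holds its "name" and its "arguments", one argument or row to a line. move_arm: Moves the arm, as the interface text tells. Its arguments: {"type":"object","properties":{"series":{"type":"string"},"jaw":{"type":"number"},"newtons":{"type":"number"}},"required":["series"]}

```bash
mkdir -p pics; python3 - <<'E'
from rig import robot
import cv2,numpy as np
ims=[]
for n in ["scene","top"]:
    p=robot.camera(n); cv2.imwrite(f"pics/{n}1.png",p["img"][:,:,::-1])
    for t in ["socket_large_mid","socket_small_mid","stud_a","stud_b"]:
        for d in robot.tip_of(p,t)[:4]:
            X=np.array(d["xyz"]); c,_=cv2.projectPoints(X.reshape(1,3),cv2.Rodrigues(p["world_to_cam"][:3,:3])[0],p["world_to_cam"][:3,3],p["mtx"],np.array(p["distortion"]))
            print(n,t,round(d["p"],2),X.round(3),c.ravel().round())
print(robot.get_obs())
E
```

```text
scene socket_large_mid 0.94 [ 0.515 -0.032  0.029] [318. 226.]
scene socket_large_mid 0.87 [ 0.552 -0.223  0.028] [347. 184.]
scene socket_small_mid 0.55 [ 0.481 -0.362  0.024] [392. 170.]
scene socket_small_mid 0.18 [ 0.549 -0.225  0.023] [348. 185.]
scene stud_a 0.9 [0.614 0.03  0.015] [275. 227.]
scene stud_a 0.79 [0.607 0.111 0.015] [256. 246.]
scene stud_b 0.9 [0.614 0.03  0.015] [275. 227.]
scene stud_b 0.79 [0.607 0.111 0.015] [256. 246.]
top socket_large_mid 0.82 [ 0.517 -0.028  0.029] [284. 220.]
top socket_large_mid 0.62 [ 0.551 -0.224  0.027] [374. 205.]
top socket_small_mid 0.5 [ 0.478 -0.363  0.027] [438. 238.]
top stud_a 0.67 [0.604 0.107 0.008] [226. 184.]
top stud_a 0.67 [0.61  0.027 0.016] [261. 180.]
top stud_b 0.67 [0.604 0.107 0.008] [226. 184.]
top stud_b 0.67 [0.61  0.027 0.016] [261. 180.]
{'time': 0.5, 'q': array([-1.35748715e+00,  5.27532990e-01,  1.43276222e+00, -3.66801570e-05,
        1.18140299e+00, -1.78509282e-01]), 'joint_velocities': array([ 0.00029688, -0.00037272, -0.00097916, -0.00028472, -0.00122688,
        0.00131535]), 'joint_torque': array([-5.20777303e-04, -4.39604509e+01, -1.76788920e+01,  6.33375859e-02,
        5.15417720e-02, -4.80784752e-05]), 'position': array([ 0.23866667, -0.57756772,  0.20770826]), 'tool_rot': array([ 9.80869729e-01,  1.94665282e-01, -1.78824150e-05, -5.24708428e-05]), 'ft_force': array([-0.09969739, -0.60599783, -0.7606764 ]), 'moment': array([ 0.02785354, -0.04099604,  0.02649996]), 'grip_force': 0.0, 'grip_width': 0.08675784760237257}
```

```bash
python3 - <<'E'
import cv2
a=cv2.imread("pics/scene1.png")[130:310,190:450];b=cv2.imread("pics/top1.png")[130:290,190:470]
cv2.imwrite("pics/crop1.png",cv2.resize(a,(780,540),interpolation=3));cv2.imwrite("pics/crop2.png",cv2.resize(b,(784,448),interpolation=3))
E
```

```text
(no output)
```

View pics/crop1.png

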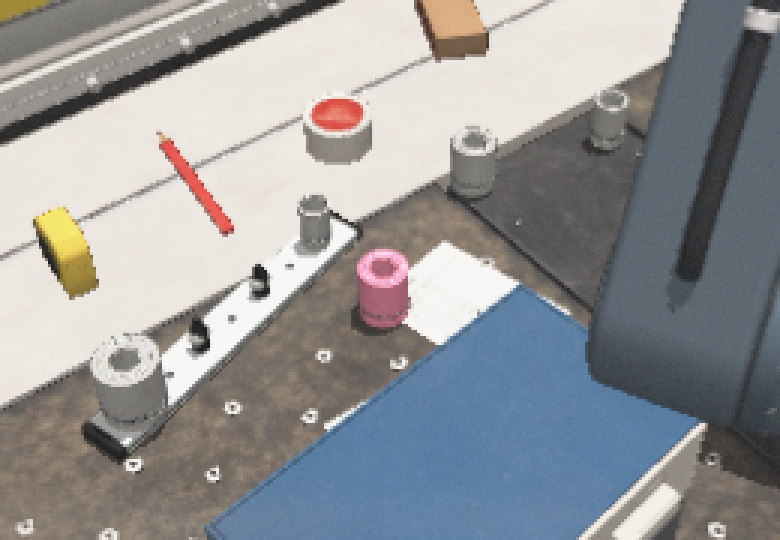

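View pics/crop2.png

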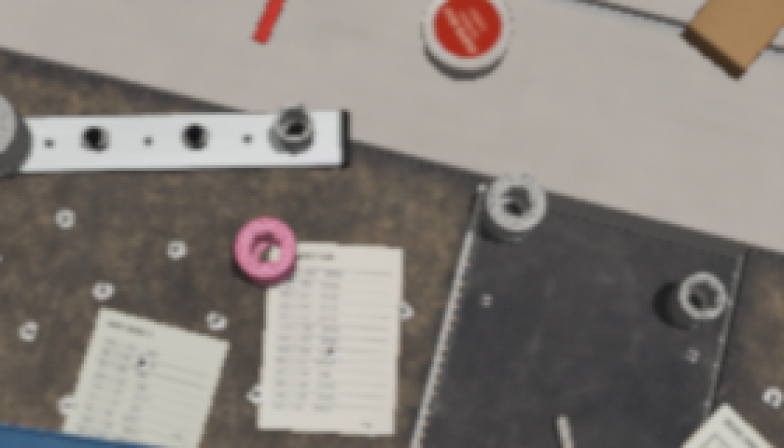

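Steel tubes at scene (347,184) and (392,170) are the larger and smaller loose sockets. The pink tube at scene (318,226) is the look-alike, so I'll leave it. The empty studs are at scene (256,246), beside the largest socket, and (275,227), beside the smallest. Next I'll check the whole view for obstacles.

View pics/scene1.png

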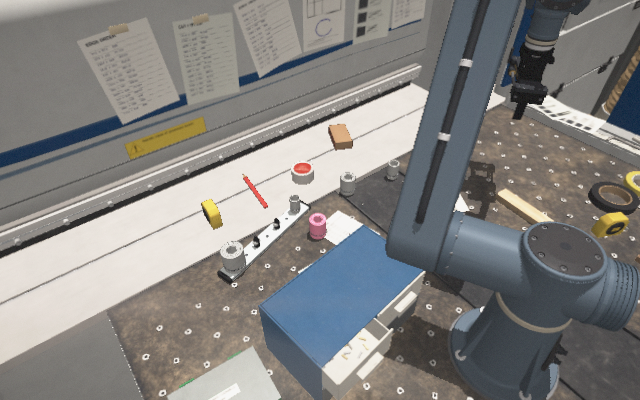

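```bash
cat > h.py <<'E'
import numpy as np
from scipy.spatial.transform import Rotation as R
from rig import robot
def rel(xyz, yaw_close=None):
    """tool-frame shift (mm) to TCP xyz; tool turn (deg, rotvec) to tool-down with closing line at yaw_close (deg, world)"""
    o=robot.get_obs(); r=R.from_quat(o["tool_rot"])
    s=r.inv().apply(np.array(xyz)-o["position"])*1000
    out=[s.round(1)]
    if yaw_close is not None:
        best=None
        for k in (0,180):
            a=np.radians(yaw_close+k); y=np.array([np.cos(a),np.sin(a),0]); z=np.array([0,0,-1.]); x=np.cross(y,z)
            v=(r.inv()*R.from_matrix(np.c_[x,y,z])).as_rotvec(degrees=True)
            if best is None or np.linalg.norm(v)<np.linalg.norm(best): best=v
        out.append(best.round(1))
    return out
E
python3 - <<'E'
from h import *
o=robot.get_obs(); r=R.from_quat(o["tool_rot"]); print(r.as_matrix().round(3), o["q"].round(2))
print(rel([.48,-.363,.16],-5)); print(rel([.55,-.224,.16],-5))
E
```

```text
[[ 0.924  0.382 -0.   ]
 [ 0.382 -0.924  0.   ]
 [-0.    -0.    -1.   ]] [-1.36  0.53  1.43 -0.    1.18 -0.18]
[array([ 305. , -106.1,   47.7]), array([ -0. ,  -0. , -62.5])]
[array([ 422.8, -207.9,   47.7]), array([ -0. ,  -0. , -62.5])]
```

The view shows a ledge behind the sockets, with the blue cabinet well in front. I'll start with the smaller socket, with the fingers parallel to the ledge.

Emit:
{"name": "move_arm", "arguments": {
  "series": "305 -106 48 0 0 37;305 -106 48 0 0 37;305 -106 48 0 0 37;305 -106 48 0 0 37;305 -106 48 0 0 37;305 -106 48 0 0 37;305 -106 48 0 0 37;305 -106 48 0 0 37",
  "jaw": 1
}}

```text
time: 1.17
position: [0.4811, -0.3621, 0.1598]
tool_rot: [0.992, -0.127, 0.0, 0.0]
ft_force: [0.5, -0.3, -0.2]
grip_width: 0.0871
grip_force: 0.0
```

```bash
python3 - <<'E'
from h import *; import cv2
p=robot.camera("wrist"); cv2.imwrite("pics/w1.png",p["img"][:,:,::-1])
for t in ["socket_small_mid","socket_large_mid"]:
    for d in robot.tip_of(p,t)[:2]: 
        X=np.array(d["xyz"]); c,_=cv2.projectPoints(X.reshape(1,3),cv2.Rodrigues(p["world_to_cam"][:3,:3])[0],p["world_to_cam"][:3,3],p["mtx"],np.array(p["distortion"]))
        print(t,d["p"],X,c.ravel().round(),rel([X[0],X[1],.04]))
E
```

```text
socket_small_mid 0.88 [ 0.4799 -0.3677  0.027 ] [324. 187.] [array([ -0.8,  10.5, 118.8])]
socket_large_mid 0.96 [ 0.5525 -0.2225  0.0308] [158. 153.] [array([  35. , -151.2,  119.3])]
```

View pics/w1.png

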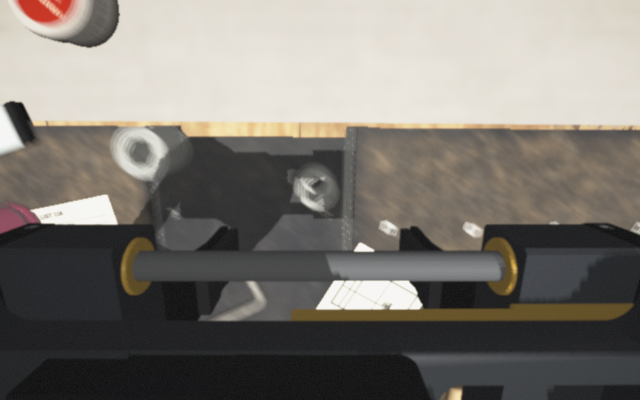

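The picture is blurred because the arm was still settling. The small socket is at (318,187), the large one at (143,153), and the ledge edge is at row 125, level with the closing line. I'll take one settled measurement.

```bash
python3 - <<'E'
from h import *
p=robot.camera("wrist")
for t in ["socket_small_mid","socket_large_mid"]:
    for d in robot.tip_of(p,t)[:1]: 
        X=np.array(d["xyz"]); print(t,d["p"],X,rel([X[0],X[1],.038]),robot.get_obs()["position"])
E
```

```text
socket_large_mid 0.58 [ 0.5532 -0.2201  0.0278] [array([  35.1, -158.3,  121.9])] [ 0.47932504 -0.36438079  0.16002595]
```

Emit:
{"name": "move_arm", "arguments": {
  "series": "0 1 40 0 0 0;0 1 80 0 0 0;0 1 105 0 0 0;0 1 122 0 0 0;0 1 122 0 0 0"
}}

```text
time: 1.88
position: [0.4761, -0.3641, 0.0342]
tool_rot: [0.992, -0.128, -0.003, -0.002]
ft_force: [-0.7, 0.3, 0.5]
grip_width: 0.0869
grip_force: 0.0
```

Emit:
{"name": "move_arm", "arguments": {
  "series": "0 0 0 0 0 0;0 0 0 0 0 0;0 0 0 0 0 0;0 0 0 0 0 0;0 0 0 0 0 0;0 0 0 0 0 0;0 0 0 0 0 0;0 0 0 0 0 0",
  "jaw": 0,
  "newtons": 35
}}

```text
time: 2.55
position: [0.4797, -0.3644, 0.0381]
tool_rot: [0.992, -0.127, 0.0, 0.0]
ft_force: [-0.6, -0.2, -0.1]
grip_width: 0.0417
grip_force: 0.0
```

Emit:
{"name": "move_arm", "arguments": {
  "series": "0 0 0 0 0 0;0 0 0 0 0 0;0 0 0 0 0 0;0 0 0 0 0 0;0 0 -30 0 0 0;0 0 -70 0 0 0;0 0 -90 0 0 0;0 0 -90 0 0 0"
}}

```text
time: 3.22
position: [0.4824, -0.3672, 0.1331]
tool_rot: [0.992, -0.126, 0.004, 0.004]
ft_force: [0.2, -0.6, 0.1]
grip_width: 0.0007
grip_force: 0.0
```

```bash
python3 - <<'E'
from h import *
p=robot.camera("wrist")
for d in robot.tip_of(p,"socket_small_mid")[:1]: print(d,robot.get_obs()["position"])
import cv2
cv2.imwrite("pics/w2.png",p["img"][:,:,::-1])
o=robot.get_obs();print(o["position"],o["grip_width"],o["grip_force"],o["ft_force"])
print(rel([.598,-.03,.13],4.6))
E
```

```text
{'xyz': [0.4817, -0.3662, 0.028], 'p': 0.59} [ 0.47981931 -0.36467322  0.12858831]
[ 0.47981931 -0.36467322  0.12858831] 0.0002456026123339707 0.0 [-0.91627876  0.1838241   0.13721633]
[array([  30.4, -353.6,   -1.8]), array([ 0. , -0.1, 70.9])]
```

View pics/w2.png

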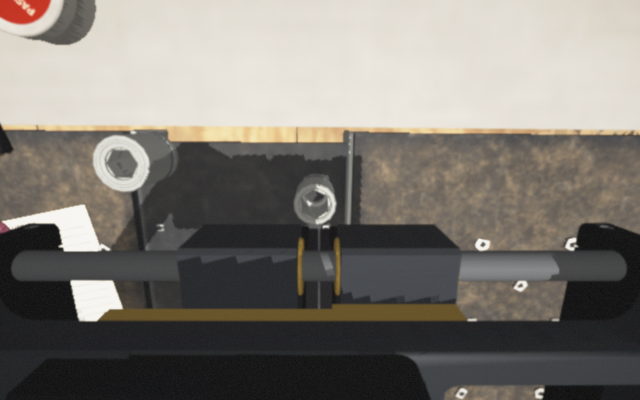

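```bash
python3 - <<'E'
from h import *; import cv2
p=robot.camera("top"); cv2.imwrite("pics/t2.png",cv2.resize(p["img"][170:300,340:520,::-1],(720,520),interpolation=3))
s=robot.camera("scene"); w=robot.camera("wrist")
o=robot.get_obs(); r=R.from_quat(o["tool_rot"])
tip=o["position"]+r.apply([0,0,.003])
for n,q in (("top",p),("scene",s),("wrist",w)):
    for d in robot.tip_of(q,"socket_small_mid")[:2]: print(n,d)
    c,_=cv2.projectPoints(np.array([tip,[.48,-.3645,.0]]),cv2.Rodrigues(q["world_to_cam"][:3,:3])[0],q["world_to_cam"][:3,3],q["mtx"],np.array(q["distortion"])); print(c.reshape(-1,2).round())
    C=-q["world_to_cam"][:3,:3].T@q["world_to_cam"][:3,3]; print("cam",C, (r.inv().apply(C-o["position"])).round(3))
E
```

```text
[[449. 232.]
 [436. 239.]]
cam [ 0.32532044 -0.11804651  1.11298294] [-0.213 -0.201 -0.986]
scene {'xyz': [0.6117, 0.0317, 0.0148], 'p': 0.6}
[[396. 145.]
 [391. 176.]]
cam [0.0358812  0.55762736 0.84232551] [-0.662 -0.782 -0.713]
wrist {'xyz': [0.4816, -0.3677, 0.0271], 'p': 0.88}
[[318. 233.]
 [319. 186.]]
cam [ 0.54457007 -0.38108113  0.30384631] [ 0.068  0.    -0.178]
```

View pics/t2.png

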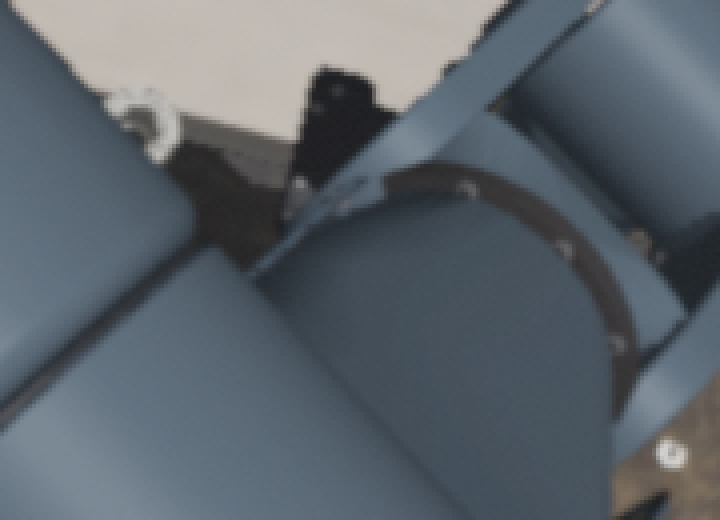

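```bash
cat >> h.py <<'E'
import cv2
def ray(p,uv,z):
    """world point at height z seen at pixel uv"""
    n=cv2.undistortPoints(np.array([[uv]],float),p["mtx"],np.array(p["distortion"])).ravel()
    W=p["world_to_cam"]; C=-W[:3,:3].T@W[:3,3]; d=W[:3,:3].T@np.r_[n,1]
    return (C+d*(z-C[2])/d[2]).round(4)
E
python3 - <<'E'
from h import *
w=robot.camera("wrist"); o=robot.get_obs()
cv2.imwrite("pics/w3.png",cv2.resize(w["img"][120:280,220:420,::-1],(800,640))[:600])
print(o["position"],"top ring",ray(w,(317,203),.054))
q=w
for P in ([.48,-.3645,0],[.48,-.3645,.054]):
  c,_=cv2.projectPoints(np.array([P]),cv2.Rodrigues(q["world_to_cam"][:3,:3])[0],q["world_to_cam"][:3,3],q["mtx"],np.array(q["distortion"])); print(c.ravel())
E
```

```text
[ 0.47901284 -0.36389834  0.1265157 ] top ring [ 0.4788 -0.3628  0.054 ]
[318.75049783 186.72971   ]
[318.73031231 201.14710054]
```

View pics/w3.png

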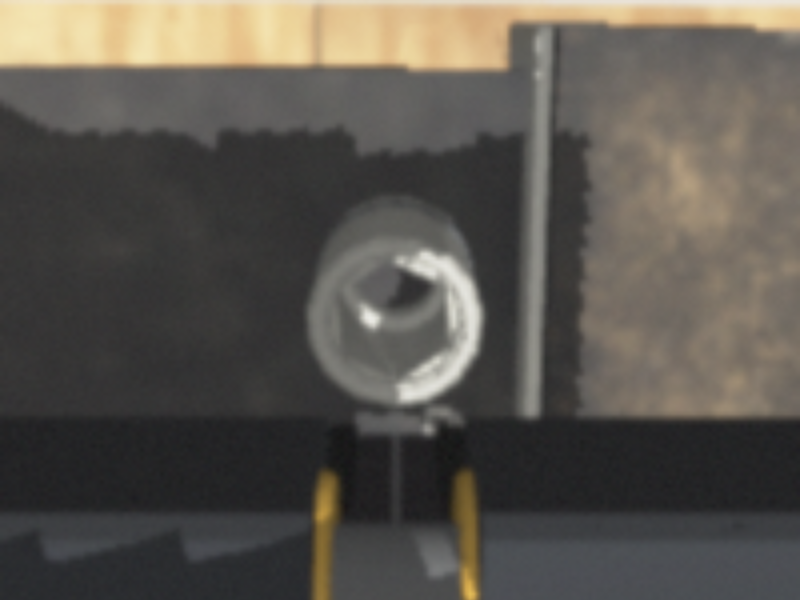

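The socket is still standing at (317,203), exactly where I measured it, so the fingers closed without holding it. I'll retry and watch the opening.

Emit:
{"name": "move_arm", "arguments": {
  "series": "0 0 0 0 0 0;0 0 0 0 0 0;0 0 0 0 0 0;0 0 0 0 0 0;0 0 0 0 0 0;0 0 0 0 0 0;0 0 0 0 0 0;0 0 0 0 0 0",
  "jaw": 0.8
}}

```text
time: 4.33
position: [0.4795, -0.3644, 0.1279]
tool_rot: [0.992, -0.127, 0.0, 0.0]
ft_force: [-0.2, -0.9, -0.8]
grip_width: 0.0455
grip_force: 0.0
```

Emit:
{"name": "move_arm", "arguments": {
  "series": "0 0 0 0 0 0;0 0 0 0 0 0;0 0 30 0 0 0;0 0 60 0 0 0;0 0 80 0 0 0;0 0 90 0 0 0;0 0 90 0 0 0;0 0 90 0 0 0"
}}

```text
time: 5.0
position: [0.4797, -0.3646, 0.0378]
tool_rot: [0.992, -0.127, -0.0, -0.0]
ft_force: [0.5, -0.1, 0.4]
grip_width: 0.0695
grip_force: 0.0
```

Emit:
{"name": "move_arm", "arguments": {
  "series": "0 0 0 0 0 0;0 0 0 0 0 0;0 0 0 0 0 0;0 0 0 0 0 0;0 0 0 0 0 0;0 0 0 0 0 0;0 0 0 0 0 0;0 0 0 0 0 0",
  "jaw": 0,
  "newtons": 40
}}

```text
time: 5.67
position: [0.4797, -0.3644, 0.0381]
tool_rot: [0.992, -0.127, 0.0, 0.0]
ft_force: [-0.5, 0.3, 1.4]
grip_width: 0.0242
grip_force: 0.8
```

Emit:
{"name": "move_arm", "arguments": {
  "series": "0 0 0 0 0 0;0 0 0 0 0 0;0 0 0 0 0 0;0 0 0 0 0 0"
}}

```text
time: 6.0
position: [0.4796, -0.3646, 0.0378]
tool_rot: [0.992, -0.127, 0.0, 0.0]
ft_force: [-0.5, 1.1, 0.3]
grip_width: 0.0028
grip_force: 0.5
```

```bash
python3 - <<'E'
from h import *
w=robot.camera("wrist"); s=robot.camera("scene"); o=robot.get_obs()
a=cv2.resize(w["img"][120:270,200:440,::-1],(800,500)); a=a[:340]
b=s["img"][130:195,340:440,::-1]; b=cv2.resize(b,(400,260),interpolation=3)
m=np.zeros((600,800,3),np.uint8); m[:340]=a; m[340:,:400]=b
t=robot.camera("top"); m[340:,400:]=cv2.resize(t["img"][200:265,400:500,::-1],(400,260),interpolation=3)
cv2.imwrite("pics/m4.png",m)
for n,q in(("w",w),("s",s)):
    for d in robot.tip_of(q,"socket_small_mid")[:2]: print(n,d)
    c,_=cv2.projectPoints(np.array([o["position"]+[0,0,-.003],o["position"]+[0,0,-.022]]),cv2.Rodrigues(q["world_to_cam"][:3,:3])[0],q["world_to_cam"][:3,3],q["mtx"],np.array(q["distortion"])); print(c.reshape(-1,2).round(1))
E
```

```text
w {'xyz': [0.4816, -0.366, 0.0302], 'p': 0.72}
[[317.8 233.3]
 [317.9 223.1]]
s {'xyz': [0.6076, 0.111, 0.0171], 'p': 0.46}
[[392.8 167.6]
 [392.1 172.3]]
```

View pics/m4.png

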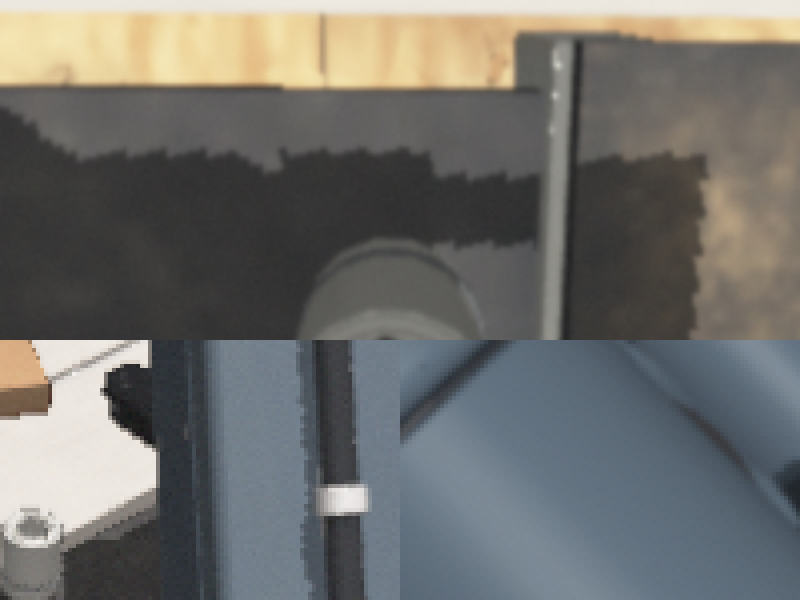

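```bash
python3 - <<'E'
from h import *
w=robot.camera("wrist"); cv2.imwrite("pics/w5.png",cv2.resize(w["img"][150:330,200:440,::-1],(800,600)))
print(robot.get_obs()["grip_width"])
E
```

```text
-1.2679094782351596e-05
```

View pics/w5.png

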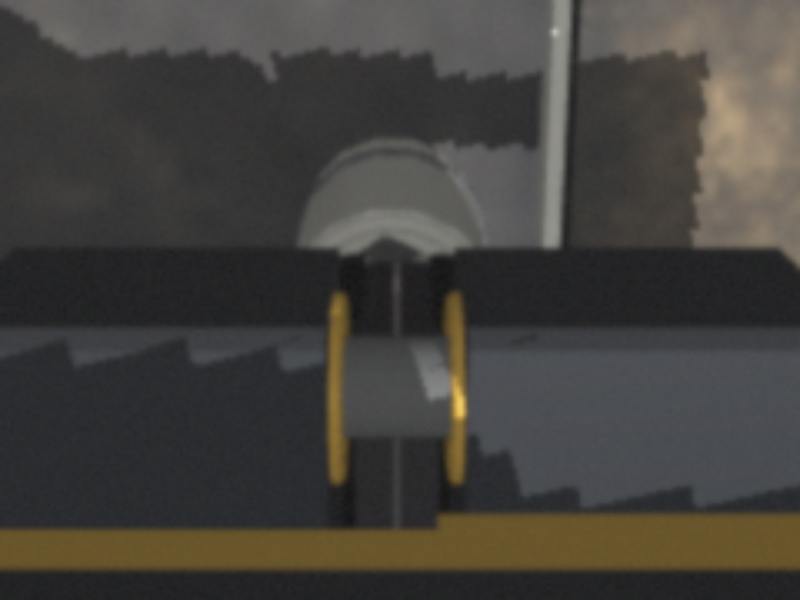

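```bash
python3 - <<'E'
from h import *
w=robot.camera("wrist"); o=robot.get_obs(); f=w["mtx"][0,0]; W=w["world_to_cam"]
print("f",f, "dist w3",f*.036/43.5,"dist now",f*.036/55)
print("cam",-W[:3,:3].T@W[:3,3],"axis",W[2,:3],o["position"])
print("far foot edge z0",ray(w,(317,191.5),0),"z.0",ray(w,(290,224),.054),ray(w,(345,224),.054))
for zz in (.016,.035,.06): print(zz,ray(w,(318,225),zz))
E
```

```text
f 320.32697491078096 dist w3 0.2650981861330601 dist now 0.20966856539614753
cam [ 0.5450823  -0.38160018  0.21525313] axis [-0.24141918  0.06193938 -0.9684422 ] [ 0.47950954 -0.36427832  0.03768966]
far foot edge z0 [ 0.4966 -0.3681  0.    ] z.0 [ 0.4953 -0.3531  0.054 ] [ 0.4879 -0.3814  0.054 ]
0.016 [ 0.4782 -0.364   0.016 ]
0.035 [ 0.4846 -0.3657  0.035 ]
0.06 [ 0.493  -0.3679  0.06  ]
```

```bash
python3 - <<'E'
from h import *
q=robot.camera("scene"); w=robot.camera("wrist")
def pr(q,P): return cv2.projectPoints(np.array(P,float),cv2.Rodrigues(q["world_to_cam"][:3,:3])[0],q["world_to_cam"][:3,3],q["mtx"],np.array(q["distortion"]))[0].reshape(-1,2).round(1)
r=R.from_quat([.98087,.194665,0,0]); p0=np.array([.23867,-.57757,.2077])
for z in (.022,.003,-.02,-.05): print(z,pr(q,[p0+r.apply([0,s*.0435,z]) for s in(-1,0,1)]).tolist())
im=cv2.imread("pics/scene1.png"); g=im[60:130,495:560].astype(int).sum(2)
print((g<150).sum(1).tolist())
for y in range(84,124,3): print(y,''.join('#' if v<150 else '.' for v in g[y-60]))
o=robot.get_obs(); r=R.from_quat(o["tool_rot"])
for z in (.022,.003,-.02,-.05): print("w",z,pr(w,[o["position"]+r.apply([x,0,z]) for x in(-.0095,0,.0095)]).tolist())
E
```

```text
0.022 [[511.1, 128.9], [510.3, 120.7], [509.5, 112.8]]
0.003 [[513.2, 123.1], [512.3, 114.9], [511.5, 107.1]]
-0.02 [[515.9, 115.9], [514.9, 107.7], [514.0, 100.0]]
-0.05 [[519.5, 106.1], [518.4, 98.0], [517.3, 90.4]]
[40, 43, 42, 41, 37, 35, 33, 32, 32, 31, 31, 30, 29, 31, 27, 30, 32, 28, 28, 29, 27, 30, 28, 22, 16, 14, 14, 13, 18, 24, 33, 37, 38, 41, 40, 38, 35, 31, 31, 30, 29, 32, 26, 22, 11, 9, 9, 9, 9, 8, 9, 9, 8, 8, 9, 8, 9, 8, 8, 1, 0, 0, 0, 0, 0, 0, 0, 0, 0, 0]
84 .......#.......................##.#############..................
87 .................####...................#########................
90 ................################################...............#.
93 ................####################################......#####..
96 ................###...#############################.......###....
99 ................############################...##................
102 .....................##########################..................
105 ......................#########..................................
108 .....................#########...................................
111 ....................#########....................................
114 ...................#########.....................................
117 ..................########.......................................
120 .................................................................
123 .................................................................
w 0.022 [[318.0, 236.6], [318.0, 223.0], [318.0, 209.1]]
w 0.003 [[317.9, 248.0], [317.9, 233.2], [317.9, 218.1]]
w -0.02 [[317.9, 265.0], [317.9, 248.6], [317.9, 231.6]]
w -0.05 [[317.8, 295.3], [317.8, 275.9], [317.8, 255.9]]
```

The evidence agrees. In the start picture the visible fingertip ends about 37 mm short of where the tool frame puts it, and the wrist view says the same, so the fingers shut just above the socket. I'll open, go lower step by step and watch the force.

Emit:
{"name": "move_arm", "arguments": {
  "series": "0 0 -15 0 0 0;0 0 -15 0 0 0;0 0 -15 0 0 0;0 0 -15 0 0 0;0 0 -15 0 0 0;0 0 -15 0 0 0;0 0 -15 0 0 0;0 0 -15 0 0 0",
  "jaw": 0.8
}}

```text
time: 7.12
position: [0.4794, -0.3642, 0.0525]
tool_rot: [0.992, -0.127, -0.0, -0.0]
ft_force: [0.1, 0.3, 0.3]
grip_width: 0.0457
grip_force: 0.0
```

Emit:
{"name": "move_arm", "arguments": {
  "series": "0 0 0 0 0 0;0 0 0 0 0 0;0 0 0 0 0 0;0 0 0 0 0 0;0 0 10 0 0 0;0 0 18 0 0 0;0 0 25 0 0 0;0 0 25 0 0 0"
}}

```text
time: 7.78
position: [0.4784, -0.3632, 0.0256]
tool_rot: [0.992, -0.127, -0.002, -0.001]
ft_force: [-0.1, -0.6, -0.2]
grip_width: 0.0694
grip_force: 0.0
```

Emit:
{"name": "move_arm", "arguments": {
  "series": "0 0 4 0 0 0;0 0 8 0 0 0;0 0 10 0 0 0;0 0 10 0 0 0"
}}

```text
time: 8.12
position: [0.4794, -0.3642, 0.0173]
tool_rot: [0.992, -0.127, -0.0, -0.0]
ft_force: [-0.4, -0.1, 0.8]
grip_width: 0.0695
grip_force: 0.0
```

With the tool at z 0.017 the stated tips would be 5 mm inside the bench, yet there is no force, so the fingers are shorter than stated. A little lower, then close.

Emit:
{"name": "move_arm", "arguments": {
  "series": "0 0 4 0 0 0;0 0 8 0 0 0;0 0 10 0 0 0;0 0 10 0 0 0;0 0 10 0 0 0"
}}

```text
time: 8.53
position: [0.4795, -0.3643, 0.0076]
tool_rot: [0.992, -0.127, -0.0, -0.0]
ft_force: [0.8, -0.7, -0.5]
grip_width: 0.0697
grip_force: 0.0
```

Emit:
{"name": "move_arm", "arguments": {
  "series": "0 0 0 0 0 0;0 0 0 0 0 0;0 0 0 0 0 0;0 0 0 0 0 0;0 0 0 0 0 0;0 0 0 0 0 0;0 0 0 0 0 0;0 0 0 0 0 0",
  "jaw": 0,
  "newtons": 40
}}

```text
time: 9.2
position: [0.4796, -0.3643, 0.0079]
tool_rot: [0.992, -0.127, 0.0, -0.0]
ft_force: [0.8, 0.1, 0.8]
grip_width: 0.0345
grip_force: 40.0
```

Emit:
{"name": "move_arm", "arguments": {
  "series": "0 0 -20 0 0 0;0 0 -50 0 0 0;0 0 -80 0 0 0;0 0 -92 0 0 0;0 0 -92 0 0 0"
}}

```text
time: 9.62
position: [0.4812, -0.3662, 0.1027]
tool_rot: [0.992, -0.127, 0.003, 0.002]
ft_force: [0.1, 0.3, -2.6]
grip_width: 0.0344
grip_force: 40.0
```

```bash
python3 - <<'E'
from h import *
o=robot.get_obs();print(o["position"],o["grip_width"],o["grip_force"],o["ft_force"],o["q"].round(2))
print(rel([.612,-.03,.1]))
E
```

```text
[ 0.4812058  -0.36617192  0.10273189] 0.034439212375604905 39.99951921432512 [ 0.05018261  0.29736659 -2.59317189] [-0.84  0.63  1.58 -0.    0.92  0.99]
[array([  42.2, -358.3,    1.6])]
```

Weight shows (about 0.25 kg), so the socket is held. Now I'll carry it toward the rail while turning.

Emit:
{"name": "move_arm", "arguments": {
  "series": "42 -358 0 0 0 -55;42 -358 0 0 0 -55;42 -358 0 0 0 -55;42 -358 0 0 0 -55;42 -358 0 0 0 -55;42 -358 0 0 0 -55;42 -358 0 0 0 -55;42 -358 0 0 0 -55"
}}

```text
time: 10.28
position: [0.5992, -0.0514, 0.0975]
tool_rot: [0.937, 0.348, -0.002, -0.001]
ft_force: [0.1, -0.5, -1.8]
grip_width: 0.0346
grip_force: 40.0
```

```bash
python3 - <<'E'
from h import *
print(rel([.612,-.03,.1],4.6),robot.get_obs()["q"].round(2))
E
```

```text
[array([23.7, -7.8, -2.6]), array([ -0.2,   0. , -53.8])] [-0.27  0.64  1.59 -0.    0.92  0.59]
```

Emit:
{"name": "move_arm", "arguments": {
  "series": "8 -3 0 0 0 -54;8 -3 0 0 0 -54;8 -3 0 0 0 -54;8 -3 0 0 0 -54;8 -3 0 0 0 -54;8 -3 0 0 0 -54;8 -3 0 0 0 -54;8 -3 0 0 0 -54"
}}

```text
time: 10.95
position: [0.6028, -0.0459, 0.0973]
tool_rot: [0.677, 0.736, -0.001, -0.002]
ft_force: [0.3, 0.5, -2.5]
grip_width: 0.0343
grip_force: 40.0
```

```bash
python3 - <<'E'
from h import *
robot.camera("wrist");robot.camera("wrist")
w=robot.camera("wrist");o=robot.get_obs(); cv2.imwrite("pics/w6.png",w["img"][:,:,::-1]); print(o["position"],R.from_quat(o["tool_rot"]).as_matrix()[:,1].round(3),o["q"].round(2),o["ft_force"])
for t in ["stud_a","stud_b"]:
    for d in robot.tip_of(w,t)[:3]: print(t,d)
for d in robot.tip_of(w,"socket_small_mid")[:3]: print(d)
E
```

```text
[ 0.60315783 -0.04596433  0.09785771] [ 0.997  0.076 -0.003] [-0.26  0.64  1.58 -0.    0.93 -0.34] [-0.10770006  1.34173661 -2.32559095]
stud_a {'xyz': [0.6092, 0.0333, 0.0143], 'p': 0.65}
stud_b {'xyz': [0.6092, 0.0333, 0.0143], 'p': 0.65}
{'xyz': [0.6024, -0.0474, 0.1179], 'p': 0.58}
```

```bash
python3 - <<'E'
from h import *
def pr(q,P): return cv2.projectPoints(np.array(P,float),cv2.Rodrigues(q["world_to_cam"][:3,:3])[0],q["world_to_cam"][:3,3],q["mtx"],np.array(q["distortion"]))[0].reshape(-1,2).round(1)
w=robot.camera("wrist")
print("guess b foot/tip",pr(w,[[.611,.03,.014],[.611,.03,.052],[.588,.03,.014],[.634,.03,.014]]).tolist(),"a",pr(w,[[.605,.11,.014],[.605,.11,.052]]).tolist())
g=cv2.cvtColor(w["img"],cv2.COLOR_RGB2GRAY)
for y in range(0,230,4): print(y,''.join('#' if v<70 else ('+' if v<130 else '.') for v in g[y,220:440:2]))
E
```

```text
guess b foot/tip [[335.2, 105.9], [337.9, 104.0], [306.0, 103.5], [364.2, 108.2]] a [[336.8, -8.7], [340.0, -32.2]]
0 ##############################################++...+..+++##++++++++..........++++++++++++++++++##+++++........
4 ##############################################++........++#######++..........+++++++++++++++++++###+++........
8 ##############################################++........+..+++++++..+++.....++++++++++++++++++++##+++.........
12 #########################+++##################++........+.....+.+...+++.....++++++++++++++++++++++++..........
16 #########################+++++################+.........+..+..+.....+++....+#++++++++++++++++++++++...........
20 ########################+++++++++++###########+.........+..+.........+..+..+######+++++++++++++++++...........
24 ########################++++++++++++++########+............+.......+++....++##########++++++++++++............
28 #######################++++++++++++++++++++###+....................+++..+.++##############+++++++.............
32 #######################++++++++++++++++++++++#+....................++...
[... 4957 characters left out ...]
..........
208 ........++++++++++++++++++++++++++++++++++++###########+++++++++..............................................
212 ........++++++++++++++++++++++++++++++++####++++++++++++###++++++.............................................
216 ........++++++++++++++++++++++++++++++##++++++++++++++++++++##++++............................................
220 ........++++++++++++++++++++++++++++##+++++++++++++++++++++++###++............................................
224 +++....+###++++++++++++++++++++++++#+++++++++++++++++++++++++++#+++......................+++++++++++++++++++++
228 ############+++++++++++++###########++++++++++++++++++++++++++++#..++++###+............+######################
```

```bash
python3 - <<'E'
from h import *
w=robot.camera("wrist"); o=robot.get_obs()
h1,h2=ray(w,(339,54),.014),ray(w,(333,160),.014); print(h1,h2,(h1+h2)/2,ray(w,(337,108),.033))
T=(h1+h2)/2; d=(h1-h2)/np.linalg.norm(h1-h2); A=T+.08*d; print("a",A,"yaw",np.degrees(np.arctan2(-d[0],d[1])))
print(o["position"],rel([T[0],T[1],.0979],4.6))
E
```

```text
[0.6107 0.068  0.014 ] [ 0.6133 -0.0128  0.014 ] [0.612  0.0276 0.014 ] [0.6118 0.0279 0.033 ]
a [0.60942707 0.10755861 0.014     ] yaw 1.8430401312420917
[ 0.604234   -0.04621596  0.09939997] [array([73. , 13.4,  1.5]), array([-0. , -0. , -0.2])]
```

Emit:
{"name": "move_arm", "arguments": {
  "series": "37 7 0 0 0 0;74 14 0 0 0 0;74 14 0 0 0 0;74 14 0 0 0 0;74 14 12 0 0 0;74 14 24 0 0 0;74 14 33 0 0 0;74 14 33 0 0 0"
}}

```text
time: 12.02
position: [0.6103, 0.0277, 0.0636]
tool_rot: [0.68, 0.733, -0.002, -0.003]
ft_force: [0.0, -0.5, -2.5]
grip_width: 0.0345
grip_force: 40.0
```

```bash
python3 - <<'E'
from h import *
w=robot.camera("wrist");o=robot.get_obs(); print(o["position"],o["ft_force"])
print(robot.tip_of(w,"socket_small_mid")[:2])
E
```

```text
[0.61098329 0.02778147 0.06460793] [ 0.35359336 -0.36569057 -2.03244107]
[{'xyz': [0.6086, 0.0246, 0.0849], 'p': 0.82}]
```

Emit:
{"name": "move_arm", "arguments": {
  "series": "2 1 0 0 0 0;2 1 0 0 0 0;2 1 8 0 0 0;2 1 15 0 0 0;2 1 20 0 0 0;2 1 20 0 0 0;2 1 20 0 0 0"
}}

```text
time: 12.7
position: [0.6125, 0.0301, 0.046]
tool_rot: [0.679, 0.734, -0.001, -0.001]
ft_force: [-1.9, -2.6, -1.9]
grip_width: 0.0346
grip_force: 40.0
```

Emit:
{"name": "move_arm", "arguments": {
  "series": "2 1 4 0 0 0;2 1 7 0 0 0;2 1 10 0 0 0;2 1 10 0 0 0"
}}

```text
time: 13.03
position: [0.6122, 0.0312, 0.0369]
tool_rot: [0.679, 0.734, -0.002, -0.001]
ft_force: [-4.0, -8.1, -1.5]
grip_width: 0.0342
grip_force: 39.8
```

Side force shows I'm 2–3 mm too far along the rail. I'll centre, then press.

Emit:
{"name": "move_arm", "arguments": {
  "series": "-3 -2 0 0 0 0;-3 -2 0 0 0 0;-3 -2 0 0 0 0;-3 -2 0 0 0 0"
}}

```text
time: 13.37
position: [0.612, 0.03, 0.0369]
tool_rot: [0.679, 0.734, -0.0, -0.001]
ft_force: [-2.2, -1.1, 1.1]
grip_width: 0.0339
grip_force: 39.7
```

Emit:
{"name": "move_arm", "arguments": {
  "series": "0 0 4 0 0 0;0 0 8 0 0 0;0 0 12 0 0 0;0 0 15 0 0 0;0 0 15 0 0 0;0 0 15 0 0 0"
}}

```text
time: 13.87
position: [0.6131, 0.0296, 0.0228]
tool_rot: [0.679, 0.734, 0.0, 0.0]
ft_force: [-2.9, -1.4, 6.3]
grip_width: 0.0345
grip_force: 39.8
```

Emit:
{"name": "move_arm", "arguments": {
  "series": "0 0 3 0 0 0;0 0 5 0 0 0;0 0 5 0 0 0;0 0 5 0 0 0"
}}

```text
time: 14.2
position: [0.6131, 0.0286, 0.0218]
tool_rot: [0.678, 0.735, -0.0, 0.001]
ft_force: [-10.0, -4.0, 31.1]
grip_width: 0.0345
grip_force: 40.0
```

```bash
python3 - <<'E'
from h import *
w=robot.camera("wrist");o=robot.get_obs(); print(o["position"],o["ft_force"],o["grip_width"])
for n in("wrist","scene","top"):
    for d in robot.tip_of(robot.camera(n),"socket_small_mid")[:3]:print(n,d)
E
```

```text
[0.61314568 0.02858513 0.02178607] [-10.84247503  -4.22376066  30.5444646 ] 0.034419676463272174
wrist {'xyz': [0.6127, 0.028, 0.0416], 'p': 0.82}
scene {'xyz': [0.6132, 0.0289, 0.0369], 'p': 0.72}
```

It is seated: hard stop at 31 N, tool height exactly 14 mm above grasp height, and centre at z 0.0416. Now I'll release and rise.

Emit:
{"name": "move_arm", "arguments": {
  "series": "0 0 -5 0 0 0;0 0 -5 0 0 0;0 0 -5 0 0 0;0 0 -5 0 0 0;0 0 -5 0 0 0;0 0 -5 0 0 0;0 0 -5 0 0 0;0 0 -5 0 0 0",
  "jaw": 0.8
}}

```text
time: 15.22
position: [0.6125, 0.0297, 0.0213]
tool_rot: [0.679, 0.734, -0.0, -0.0]
ft_force: [-0.0, 0.8, 0.8]
grip_width: 0.0686
grip_force: 0.0
```

Emit:
{"name": "move_arm", "arguments": {
  "series": "0 0 -15 0 0 0;0 0 -45 0 0 0;0 0 -80 0 0 0;0 0 -100 0 0 0;0 0 -100 0 0 0;0 0 -100 0 0 0"
}}

```text
time: 15.72
position: [0.6135, 0.0295, 0.1231]
tool_rot: [0.679, 0.734, 0.001, 0.001]
ft_force: [-0.7, 0.2, -0.6]
grip_width: 0.0694
grip_force: 0.0
```

```bash
python3 - <<'E'
from h import *
robot.camera("wrist")
w=robot.camera("wrist");o=robot.get_obs(); print(o["position"],o["ft_force"],o["grip_width"])
for t in("socket_small_mid","stud_a"):
  for d in robot.tip_of(w,t)[:2]:print(d)
print(rel([.552,-.2225,.12]))
g=cv2.cvtColor(w["img"],cv2.COLOR_RGB2GRAY)
for y in range(0,235,5): print(y,''.join('#' if v<70 else ('+' if v<130 else '.') for v in g[y,220:440:2]))
E
```

```text
[0.61153508 0.02972227 0.12073301] [ 0.2561543  -0.10641393  0.04314491] 0.06936642066057622
{'xyz': [0.6104, 0.0263, 0.0422], 'p': 0.61}
{'xyz': [0.6134, 0.1098, 0.0155], 'p': 0.8}
{'xyz': [0.6128, 0.0329, 0.016], 'p': 0.65}
[array([-2.469e+02, -7.860e+01,  2.000e-01])]
0 #######################################+++++++++++++++++++++++++++++..++++++++++++++++++++++++++++++++++#++...
5 ###########################################+++++++++++++++++++++++++++++++++++++++++++++++++++++++++++++++....
10 ############################################+#+++++++++++++++++++#####+++++++++++++++++++++++++++++++++++.....
15 #############################################++######+#+###+####+#+####+++++++++++++++++++++++++++++++++......
20 ########################################+#############++++++++##++############+++++++++++++++++++++++++.......
25 #####################++++###############+.+####++###+##++########+++#################+++++++++++++++++........
30 #####################++++++++++#########+....++###############++..+######################++++++++++++.........
35 ####################+++++++++
[... 3854 characters left out ...]
..........
205 +++++++++++++++++++++++++++++++++++++..++++++########++++++++++++++...........................................
210 +++++++++++++++++++++++++++++++++++++..+++++++++++++++++++++++++++............................................
215 ########+++++++++++++++++++++++++++++......++++++++++++++....++++.............................................
220 ##########+++++++++++++++++++++++++++........++++++++++......+++..............................................
225 +++++######+++++++++++++++++++++++++...........+.+++........+++...............................................
230 +++#+++##########+++++++++++++++++++........................++....................+#########..................
```

```bash
python3 - <<'E'
from h import *
w=robot.camera("wrist")
h1,h2=ray(w,(325,52.5),.014),ray(w,(319.5,151),.014); d=(h1-h2)
print(h1,h2,(h1+h2)/2,np.linalg.norm(d),ray(w,(323,103),.033),"yaw",np.degrees(np.arctan2(-d[0],d[1])))
E
```

```text
[0.6069 0.1479 0.014 ] [0.6087 0.0675 0.014 ] [0.6078 0.1077 0.014 ] 0.08042014672953537 [0.6083 0.1074 0.033 ] yaw 1.2825270827101931
```

Emit:
{"name": "move_arm", "arguments": {
  "series": "-247 -79 0 0 0 55;-247 -79 0 0 0 55;-247 -79 0 0 0 55;-247 -79 0 0 0 55;-247 -79 0 0 0 55;-247 -79 0 0 0 55;-247 -79 0 0 0 55;-247 -79 0 0 0 55"
}}

```text
time: 16.63
position: [0.5519, -0.2269, 0.1206]
tool_rot: [0.943, 0.332, -0.0, -0.0]
ft_force: [0.1, 0.6, -0.3]
grip_width: 0.0694
grip_force: 0.0
```

Emit:
{"name": "move_arm", "arguments": {
  "series": "0 0 0 0 0 54;0 0 0 0 0 54;0 0 0 0 0 54;0 0 0 0 0 54;0 0 0 0 0 54;0 0 0 0 0 54;0 0 0 0 0 54;0 0 0 0 0 54",
  "jaw": 1
}}

```text
time: 17.3
position: [0.5524, -0.2224, 0.1205]
tool_rot: [0.992, -0.129, -0.001, -0.001]
ft_force: [-0.6, -0.0, -1.3]
grip_width: 0.087
grip_force: 0.0
```

```bash
python3 - <<'E'
from h import *
robot.camera("wrist");robot.camera("wrist")
w=robot.camera("wrist");o=robot.get_obs(); print(o["position"],o["tool_rot"].round(3),o["q"].round(2))
for d in robot.tip_of(w,"socket_large_mid")[:2]:print(d,rel([*d["xyz"][:2],.012]))
E
```

```text
[ 0.55247373 -0.22247284  0.12076886] [ 0.992 -0.126 -0.001 -0.   ] [-0.57  0.6   1.59  0.    0.96  1.25]
{'xyz': [0.5515, -0.2193, 0.0269], 'p': 0.86} [array([ -1.7,  -2.8, 109. ])]
```

Emit:
{"name": "move_arm", "arguments": {
  "series": "-1 -2 40 0 0 0;-1 -2 70 0 0 0;-1 -2 90 0 0 0;-1 -2 102 0 0 0;-1 -2 109 0 0 0;-1 -2 109 0 0 0;-1 -2 109 0 0 0"
}}

```text
time: 18.08
position: [0.5531, -0.2209, 0.0132]
tool_rot: [0.992, -0.126, 0.0, 0.0]
ft_force: [0.3, -0.8, 0.1]
grip_width: 0.0868
grip_force: 0.0
```

Emit:
{"name": "move_arm", "arguments": {
  "series": "0 0 0 0 0 0;0 0 0 0 0 0;0 0 0 0 0 0;0 0 0 0 0 0;0 0 0 0 0 0;0 0 0 0 0 0;0 0 0 0 0 0;0 0 0 0 0 0",
  "jaw": 0,
  "newtons": 45
}}

```text
time: 18.75
position: [0.5526, -0.2212, 0.013]
tool_rot: [0.992, -0.126, 0.0, 0.0]
ft_force: [-0.5, -1.2, 1.7]
grip_width: 0.0447
grip_force: 45.0
```

Emit:
{"name": "move_arm", "arguments": {
  "series": "0 0 0 0 0 0;0 0 0 0 0 0;0 0 0 0 0 0"
}}

```text
time: 19.0
position: [0.5526, -0.2211, 0.013]
tool_rot: [0.992, -0.127, 0.0, 0.0]
ft_force: [-1.3, -3.4, 2.5]
grip_width: 0.0446
grip_force: 45.0
```

Emit:
{"name": "move_arm", "arguments": {
  "series": "0 0 -20 0 0 0;0 0 -50 0 0 0;0 0 -80 0 0 0;0 0 -100 0 0 0;0 0 -100 0 0 0;0 0 -100 0 0 0"
}}

```text
time: 19.5
position: [0.5526, -0.2201, 0.1128]
tool_rot: [0.992, -0.127, 0.0, -0.0]
ft_force: [-0.1, 0.4, -4.1]
grip_width: 0.0448
grip_force: 45.0
```

```bash
python3 - <<'E'
from h import *
o=robot.get_obs();print(o["position"],o["grip_width"],o["grip_force"],o["ft_force"])
print(rel([.609,.085,.113]))
E
```

```text
[ 0.55257746 -0.22010661  0.11277426] 0.044800249785040366 44.999606339551974 [-0.1417056   0.39432184 -4.1496019 ]
[array([-2.210e+01, -3.095e+02, -1.000e-01])]
```

Emit:
{"name": "move_arm", "arguments": {
  "series": "-22 -310 0 0 0 -55;-22 -310 0 0 0 -55;-22 -310 0 0 0 -55;-22 -310 0 0 0 -55;-22 -310 0 0 0 -55;-22 -310 0 0 0 -55;-22 -310 0 0 0 -55;-22 -310 0 0 0 -55"
}}

```text
time: 20.17
position: [0.607, 0.0906, 0.1095]
tool_rot: [0.937, 0.35, -0.002, -0.002]
ft_force: [1.1, -0.2, -3.0]
grip_width: 0.0446
grip_force: 45.0
```

Emit:
{"name": "move_arm", "arguments": {
  "series": "0 0 0 0 0 -53;0 0 0 0 0 -53;0 0 0 0 0 -53;0 0 0 0 0 -53;0 0 0 0 0 -53;0 0 0 0 0 -53;0 0 0 0 0 -53;0 0 0 0 0 -53"
}}

```text
time: 20.83
position: [0.6066, 0.0853, 0.1093]
tool_rot: [0.684, 0.73, -0.002, -0.003]
ft_force: [-0.7, -0.2, -3.9]
grip_width: 0.0445
grip_force: 45.0
```

```bash
python3 - <<'E'
from h import *
robot.camera("wrist");robot.camera("wrist");robot.camera("wrist")
w=robot.camera("wrist");o=robot.get_obs(); print(o["position"],R.from_quat(o["tool_rot"]).as_matrix()[:,1].round(3),o["ft_force"])
for t in("socket_large_mid","stud_a"):
  for d in robot.tip_of(w,t)[:2]:print(d)
print(rel([.609,.1085,.06]))
E
```

```text
[0.60752271 0.08518877 0.11057652] [ 0.998  0.059 -0.004] [ 0.53507262 -0.4219673  -3.13840415]
{'xyz': [0.6062, 0.0867, 0.1255], 'p': 0.57}
{'xyz': [0.6115, 0.1106, 0.0136], 'p': 0.94}
[array([23.3,  2.2, 51.5])]
```

Emit:
{"name": "move_arm", "arguments": {
  "series": "23 3 0 0 0 0;23 3 0 0 0 0;23 3 15 0 0 0;23 3 30 0 0 0;23 3 42 0 0 0;23 3 50 0 0 0;23 3 54 0 0 0;23 3 54 0 0 0"
}}

```text
time: 21.8
position: [0.61, 0.108, 0.0576]
tool_rot: [0.686, 0.728, -0.001, -0.001]
ft_force: [-0.2, 0.3, -3.9]
grip_width: 0.0445
grip_force: 45.0
```

Emit:
{"name": "move_arm", "arguments": {
  "series": "0 0 4 0 0 0;0 0 7 0 0 0;0 0 9 0 0 0;0 0 9 0 0 0;0 0 9 0 0 0"
}}

```text
time: 22.22
position: [0.6108, 0.1081, 0.05]
tool_rot: [0.686, 0.728, 0.0, 0.0]
ft_force: [-0.1, -0.5, -3.2]
grip_width: 0.0449
grip_force: 45.0
```

Emit:
{"name": "move_arm", "arguments": {
  "series": "0 0 5 0 0 0;0 0 10 0 0 0;0 0 15 0 0 0;0 0 19 0 0 0;0 0 23 0 0 0;0 0 23 0 0 0;0 0 23 0 0 0"
}}

```text
time: 22.8
position: [0.6109, 0.1079, 0.0276]
tool_rot: [0.685, 0.728, -0.0, 0.0]
ft_force: [-3.1, -1.1, 6.0]
grip_width: 0.0446
grip_force: 45.0
```

Emit:
{"name": "move_arm", "arguments": {
  "series": "0 0 3 0 0 0;0 0 5 0 0 0;0 0 5 0 0 0;0 0 5 0 0 0"
}}

```text
time: 23.13
position: [0.611, 0.1079, 0.0275]
tool_rot: [0.685, 0.728, 0.0, 0.001]
ft_force: [-9.5, -2.5, 31.4]
grip_width: 0.0446
grip_force: 45.0
```

Hard stop at 0.0275 (expected 0.027), so it is home. Release and rise.

Emit:
{"name": "move_arm", "arguments": {
  "series": "0 0 -5 0 0 0;0 0 -5 0 0 0;0 0 -5 0 0 0;0 0 -5 0 0 0;0 0 -5 0 0 0;0 0 -5 0 0 0;0 0 -5 0 0 0;0 0 -5 0 0 0",
  "jaw": 0.9
}}

```text
time: 23.8
position: [0.6106, 0.1082, 0.0263]
tool_rot: [0.686, 0.728, -0.0, -0.0]
ft_force: [-0.3, 0.5, -0.2]
grip_width: 0.0774
grip_force: 0.0
```

Emit:
{"name": "move_arm", "arguments": {
  "series": "0 0 -15 0 0 0;0 0 -45 0 0 0;0 0 -80 0 0 0;0 0 -110 0 0 0;-40 0 -130 0 0 0;-80 0 -130 0 0 0;-120 0 -130 0 0 0;-160 0 -130 0 0 0"
}}

```text
time: 24.47
position: [0.6207, -0.053, 0.1577]
tool_rot: [0.685, 0.728, 0.0, 0.001]
ft_force: [0.3, -0.4, -0.1]
grip_width: 0.0783
grip_force: 0.0
```

Emit:
{"name": "move_arm", "arguments": {
  "series": "-40 0 0 0 0 0;-80 0 0 0 0 0;-120 0 0 0 0 0;-120 0 0 0 0 0;-120 0 0 0 0 0"
}}

```text
time: 24.88
position: [0.6275, -0.1741, 0.1564]
tool_rot: [0.687, 0.727, 0.0, 0.0]
ft_force: [-0.3, 0.9, 0.1]
grip_width: 0.0781
grip_force: 0.0
```

```bash
python3 - <<'E'
from h import *
m=np.zeros((600,800,3),np.uint8)
for i,n in enumerate(("scene","top")):
    p=robot.camera(n); a=p["img"][180:290,210:340] if n=="scene" else p["img"][140:250,180:310]
    m[:338,i*400:i*400+400]=cv2.resize(a[:,:,::-1],(400,338),interpolation=3)
    for t in ("socket_large_mid","socket_small_mid"): print(n,t,robot.tip_of(p,t)[:3])
cv2.imwrite("pics/end.png",m[:340])
E
```

```text
scene socket_large_mid [{'xyz': [0.5185, -0.0308, 0.0298], 'p': 0.64}, {'xyz': [0.6108, 0.1089, 0.0424], 'p': 0.6}]
scene socket_small_mid [{'xyz': [0.6142, 0.0259, 0.0403], 'p': 0.53}]
top socket_large_mid [{'xyz': [0.6093, 0.1031, 0.0407], 'p': 0.58}]
top socket_small_mid []
```

View pics/end.png

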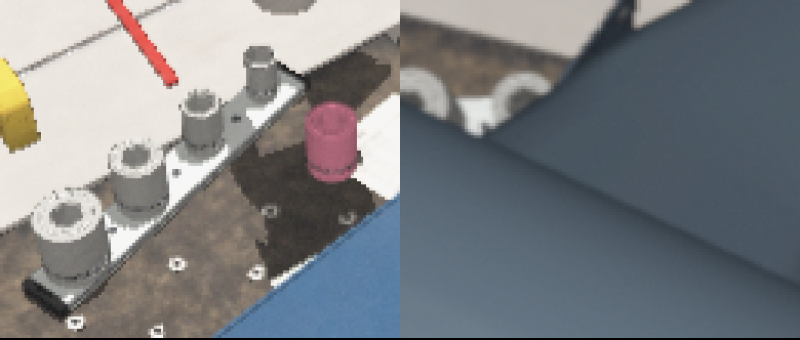

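The picture shows all four sockets seated in order of size, at crop positions (68,225), (138,175), (202,120) and (260,72). The pink look-alike is untouched at (331,140), and the gripper is clear.

```bash
python3 -c "
from rig import robot
print(robot.hand_in())"
```

```text
the job is handed in; nothing more can be done
None
```

Both loose sockets are pressed fully home on the rail, the four run in order of size, the pink look-alike was left alone, and the job was handed in at about 25 s with the gripper clear; the first two grasps closed above the small socket, because the fingers are about 37 mm shorter than stated.

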